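Fit new lids on the stamp-pad station

ROBOT

A 6-joint arm with a two-finger parallel gripper is mounted at the origin on the work surface. World frame = base frame: x ahead of the robot, y to its left, z up, the work surface at z = 0. Lengths are in m, angles in degrees, forces in N, time in s.
With the tool pointing down it reaches from about 0.25 to 0.775 m from the base axis. Payload 8.9 kg.
Tool frame: the origin (TCP) lies between the finger pads; the fingertips stand ahead of it and the grasp point (between the pads) lies 11 mm behind it (env.finger_overhang is the z of the fingertips in the tool frame, in m); z points along the fingers, y is the direction in which the jaws open and shut (so a half turn about z gives the same grasp; the last joint's range is limited). The gripper opens to 85 mm and grips with 20 to 120 N. Pads are 22 mm wide; open, the fingers measure 114 mm over their backs; the gripper's body (76 mm by 85 mm) begins 54 mm behind the grasp point. The pads swing forward as they close: fully open they stand 13 mm farther back than shut.
Start: joints at [-75.189, 16.656, -8.789, 64.555, 0, 82.019], TCP at [0.203, -0.484, 0.239] pointing down, gripper open.
Joint ranges: [-144.48, 144.48], [-52.06, 99.96], [-74.48, 78.29], [-112.23, 115.85], [-86.99, 84.42], [-180, 180]. Speed limits (degrees/s): [127.2, 127.2, 159.86, 180, 180, 180].

INTERFACE

Orientations are given as a 3x3 rotation matrix whose columns are the frame's x, y, z axes.
In Python, from bench import env, claw, solver, viewer gives the robot as it stands. Calls block until the motion is done:
- env.reach(position, orientation): joint-space move of the TCP to a pose.
- env.move_linear(position, frame=None, speed=0.15, force_limit=None): straight line of the TCP; frame=None keeps the orientation; speed is the mean speed in m/s. With force_limit (N) it stops when the force on the tool has changed by that much, and returns True; else False.
- env.move_joints(angles): joint-space move.
- claw.command_gripper(opening, force=None): opening from 0.0 (shut) to 1.0 (fully open); force is the grip in N (None keeps the last); returns when the fingers have stopped.
- env.sleep(seconds).
- solver.inverse_kinematics(position, orientation): joint angles nearest the present ones, or None.
- viewer.grab_frame(name): name is "scene" or "top" or "wrist"; returns a dict with "pixels" (480x640x3 uint8, red, green, blue), "vertical_fov" (degrees; the focal length in pixels is half the picture's height over the tangent of half this angle, whatever the lens; pixels are square), "cx", "cy" (the principal point, pixels), "R" (3x3) and "t" (3): a world point X has camera coordinates R X + t. Camera axes: x right, y down, z forward; pixel columns grow to the right and rows downward; lengths in m; the calibration is good to about 2 mm. A picture is of the moment at which its call begins. There is no depth.
A pose or a line that the arm cannot do raises env.IKError and nothing moves.
- env.job_done(): hands the job in, once; it reports no verdict.
Readings, each from a call of its own:
- env.current_t(): time.
- env.current_joints(): joint angles.
- env.current_joint_vel(): joint speeds.
- env.current_effort(): joint torques, N m.
- env.current_position(): TCP position.
- env.current_eef_rot(): TCP orientation.
- env.current_contact_force(): force on the tool from outside, world axes, zero at the start.
- env.current_torque(): the same for the moment, N m.
- env.current_gripper_width(): opening from 0.0 (shut) to 1.0 (fully open).
Only numpy, scipy, OpenCV 4.12 (cv2) and the standard library are available. Lean on these libraries where they do the work, as an engineer would, in place of code of your own. Each camera call takes 0.05 s, during which the arm holds its last target. There are 200 camera calls.

TASK

Take every cracked grey lid out of the stamp-pad station and lay it flat, handle up, in the plywood tray. Fit each new lid on the table onto the pad of its own colour: hook its tongue under the rail at a tilt and swing it down until it is fully home and flat. Only when all of that is done, throw the lock lever fully over, away from the robot; leave the other things on the table where they are.

Things in the scene. Friction and masses are not known exactly. Their poses are not given: they have to be found in the camera images.
- station: aluminium stamp-pad station, fixed; origin at table height under the centre of its middle bay. Three bays side by side along y, centres at y = -84, 0, +84 mm, x = 0, floors 16 mm above the table, 76 mm wide between dividers 10 mm high above the floor. A lid at home lies flat on the bay floor, centred to a few mm, axes along the station's, tongue to -x
- hook_rail (a point): middle of the free edge of the hook rail's lip, at station x = -60 mm, 31 mm above the table. The rail runs along the robot's side (-x) of all bays: a slot with its back at x = -71.5 mm under a lip 4 mm thick, underside 13 mm above the bay floor. A lid goes in only tilted, far end up about 20 degrees, tongue under the lip; then swing the far end down. It comes out in reverse
- far_wall (a point): middle of the top of the station's far (+x) wall, 26 mm above the table. Inner face at station x = +53 mm, 10 mm high above the bay floors, the colour tabs on it 4 mm higher
- pad_red: the red stamp pad, fixed in one of the station's bays (which one varies), with red tabs on the rail and the far wall of that bay; origin at table height under the centre of that bay, axes along the station's
- pad_blue: the blue stamp pad, fixed in one of the station's bays (which one varies), with blue tabs on the rail and the far wall of that bay; origin at table height under the centre of that bay, axes along the station's
- pad_yellow: the yellow stamp pad, fixed in one of the station's bays (which one varies), with yellow tabs on the rail and the far wall of that bay; origin at table height under the centre of that bay, axes along the station's
- lid_red_grip (a point): new red lid (black handle), on the table at the start, tongue roughly towards the robot; may be absent: plate 100 (x) x 70 (y) x 12 mm; tongue 50 mm wide, 6 mm thick, flush with the underside, sticks out 18 mm past the -x edge (tip at x = -68 mm); handle bar 14 (x) x 50 (y) mm, 12 to 46 mm above the underside; about 0.18 kg. Point: in the handle, 34 mm above the centre of the plate's underside; z up
- lid_blue_grip (a point): new blue lid (black handle), on the table at the start, tongue roughly towards the robot; may be absent: plate 100 (x) x 70 (y) x 12 mm; tongue 50 mm wide, 6 mm thick, flush with the underside, sticks out 18 mm past the -x edge (tip at x = -68 mm); handle bar 14 (x) x 50 (y) mm, 12 to 46 mm above the underside; about 0.18 kg. Point: in the handle, 34 mm above the centre of the plate's underside; z up
- lid_yellow_grip (a point): new yellow lid (black handle), on the table at the start, tongue roughly towards the robot; may be absent: plate 100 (x) x 70 (y) x 12 mm; tongue 50 mm wide, 6 mm thick, flush with the underside, sticks out 18 mm past the -x edge (tip at x = -68 mm); handle bar 14 (x) x 50 (y) mm, 12 to 46 mm above the underside; about 0.18 kg. Point: in the handle, 34 mm above the centre of the plate's underside; z up
- old_1_grip (a point): old cracked grey lid (pale wooden handle), home in a bay at the start; two or three are present: plate 100 (x) x 70 (y) x 12 mm; tongue 50 mm wide, 6 mm thick, flush with the underside, sticks out 18 mm past the -x edge (tip at x = -68 mm); handle bar 14 (x) x 50 (y) mm, 12 to 46 mm above the underside; about 0.18 kg. Point: in the handle, 34 mm above the centre of the plate's underside; z up
- old_2_grip (a point): old cracked grey lid (pale wooden handle), home in a bay at the start; two or three are present: plate 100 (x) x 70 (y) x 12 mm; tongue 50 mm wide, 6 mm thick, flush with the underside, sticks out 18 mm past the -x edge (tip at x = -68 mm); handle bar 14 (x) x 50 (y) mm, 12 to 46 mm above the underside; about 0.18 kg. Point: in the handle, 34 mm above the centre of the plate's underside; z up
- old_3_grip (a point): old cracked grey lid (pale wooden handle), home in a bay at the start; two or three are present: plate 100 (x) x 70 (y) x 12 mm; tongue 50 mm wide, 6 mm thick, flush with the underside, sticks out 18 mm past the -x edge (tip at x = -68 mm); handle bar 14 (x) x 50 (y) mm, 12 to 46 mm above the underside; about 0.18 kg. Point: in the handle, 34 mm above the centre of the plate's underside; z up
- tray: open plywood tray fixed to the table for the old lids, 250 (x) x 146 (y) x 30 mm outside, walls and floor 5 mm; origin on the table under its centre. Three lids fit side by side along x (centres at x = -80, 0 and +80 mm), each turned with its tongue along the tray's y, either way
- lock_lever (a joint): angle of the station's lock lever, rad: 0 leans towards the robot (-x of the station, unlocked), 1.0 is thrown fully over to +x (locked); light friction (under 1.5 N at the tip), stays where it is left
- lock_lever_tip (a point): centre of the red ball (26 mm across) at the tip of the lock lever, a 10 mm rod 80 mm long that turns about the station's y axis on a pivot 38 mm above the table at station x = 0, y = -158 mm (the right-hand end)
- tape_roll: bystander, to be left alone: roll of amber tape lying flat, 84 mm across, 22 mm high
- glue_bottle: bystander, to be left alone: white glue bottle, 56 mm across, 150 mm tall
- brush_jar: bystander, to be left alone: green jar with brushes, 72 mm across, 185 mm tall with the brushes
- yarn_cone: bystander, to be left alone: white cone of yarn, 92 mm across, 125 mm tall
- paint_pot: bystander, to be left alone: blue paint jar, 70 mm across, 75 mm tall
- pencil_tin: bystander, to be left alone: flat orange pencil tin, 60 x 140 x 22 mm
- ink_knife: bystander, to be left alone: ink spatula lying flat, about 160 mm long, origin within it
Things that resemble listed ones, but are neither listed nor needed, are in the scene too. Leave any green look-alike of the part that bears old_1_grip alone. Leave any pink look-alike of the part that bears old_2_grip alone.

How it is judged:
By the outcome, as a careful person would: the job done as asked, in the order asked, and still so for the second after the job is handed in, with the robot touching nothing.
Of old_1, old_2, old_3 only 2 to 3 are there at a start; the rules pass over those that are not, and their reading is None.
Of lid_red, lid_blue, lid_yellow only 2 to 3 are there at a start; the rules pass over those that are not, and their reading is None.
At some moment in a run one of lid_red, lid_blue, lid_yellow may be knocked a few centimetres aside while the robot is not near it.
Once in a run the grip may slacken for a moment while it holds something.
It also fails if it takes over 210 s, if anything falls off the work surface, if the arm or the gripper's body presses on something with over 40 N, if the wrist force passes 120 N, or if a joint passes its speed limit or range.

## Working session

There is one attempt and no reset: what is moved stays moved. The work goes in short steps, each a Python script; the robot and the scene stay as the last script left them, time stands still between calls to the robot, and variables do not carry over. Pictures are saved under pics/ and viewed, about 12 in all and at most 16, crops included, and the job is handed in when it is done.

```bash
ls; mkdir -p pics; python3 - <<'E'
from bench import env,viewer
import cv2,numpy as np
for n in ["scene","top"]:
    f=viewer.grab_frame(n); cv2.imwrite(f"pics/{n}0.png",f["pixels"][:,:,::-1])
    print(n,f["vertical_fov"],f["cx"],f["cy"],np.round(f["R"],4).tolist(),np.round(f["t"],4).tolist())
print(env.finger_overhang,env.current_t())
E
```

```text
pics
scene 43.693752984633285 323.1679844301993 232.80662631523953 [[0.399, 0.9168, 0.0137], [0.7937, -0.3379, -0.5059], [-0.4592, 0.2127, -0.8625]] [-0.2341, -0.3625, 1.8659]
top 52.350468179719854 313.4453948070296 245.73919602369844 [[-0.025, -0.9997, -0.0057], [-0.9969, 0.0253, -0.0752], [0.0753, 0.0038, -0.9972]] [0.0227, 0.5036, 1.1034]
0.008 0.1
```

View pics/top0.png

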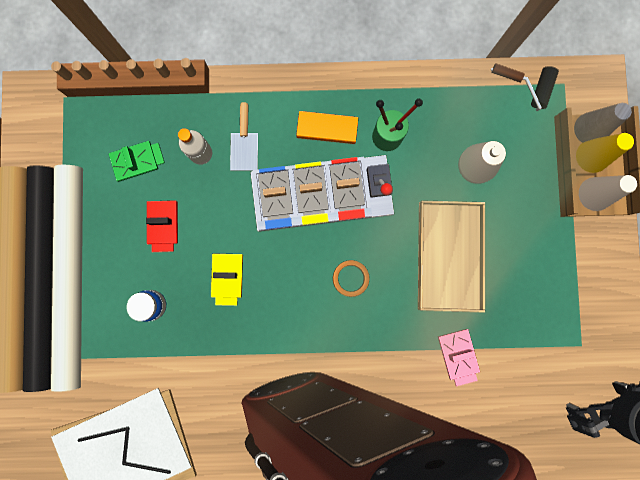

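View pics/scene0.png

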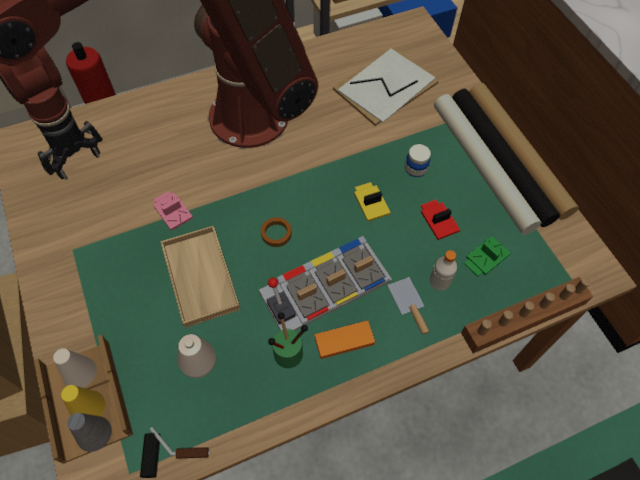

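```bash
cat > h.py <<'E'
import numpy as np,cv2
from bench import env,claw,solver,viewer
def cam(n):
    f=viewer.grab_frame(n); f["R"]=np.array(f["R"]);f["t"]=np.array(f["t"])
    f["hsv"]=cv2.cvtColor(f["pixels"],cv2.COLOR_RGB2HSV); return f
def ray(f,uv,z):
    fl=240/np.tan(np.radians(f["vertical_fov"]/2)); uv=np.atleast_2d(uv).astype(float)
    d=np.c_[(uv[:,0]-f["cx"])/fl,(uv[:,1]-f["cy"])/fl,np.ones(len(uv))]@f["R"]
    C=-f["R"].T@f["t"]; return C+d*((z-C[2])/d[:,2])[:,None]
def proj(f,X):
    fl=240/np.tan(np.radians(f["vertical_fov"]/2)); c=np.atleast_2d(X)@f["R"].T+f["t"]
    return c[:,:2]/c[:,2:]*fl+[f["cx"],f["cy"]]
HUE=dict(red=[(0,6),(174,180)],blue=[(105,125)],yellow=[(26,33)],pale=[(8,20)])
def mask(f,col,smin=150,vmin=90,smax=255):
    m=np.zeros((480,640),np.uint8)
    for a,b in HUE[col]: m|=cv2.inRange(f["hsv"],(a,smin,vmin),(b,smax,255))
    return m
def blobs(m,amin=30,roi=None):
    if roi is not None:
        k=np.zeros_like(m);k[roi[1]:roi[3],roi[0]:roi[2]]=1;m=m*k
    n,l,s,c=cv2.connectedComponentsWithStats(m)
    return [(l==i,s[i],c[i]) for i in range(1,n) if s[i][4]>=amin]
E
python3 - <<'E'
from h import *
f=cam("top"); s=cam("scene")
for col in ["red","blue","yellow"]:
    for b,st,c in blobs(mask(f,col),25): 
        p=np.argwhere(b)[:,::-1].astype(np.float32); r=cv2.minAreaRect(p)
        print(col,st,c.round(1),"z30",ray(f,c,.03)[0].round(4),"z12",ray(f,c,.012)[0].round(4),"ang",round(r[2],1),np.round(r[1],1))
for b,st,c in blobs(mask(f,"pale",60,120),25,(250,150,400,235)): print("pale",st,c,ray(f,c,.062)[0].round(4))
for uv in [(420,202),(484,202),(484,311),(420,311)]: print("tray",ray(f,uv,.03)[0].round(4))
for n,uv,z in [("jar",(392,127),.1),("jarbrushL",(379,102),.185),("jarbrushR",(420,102),.185),("glue",(184,134),.15),("cone",(493,151),.125),("tape",(351,278),.022),("pot",(143,306),.075),("ball",(387,188),.108)]: print(n,ray(f,uv,z)[0].round(3))
E
```

```text
red [398 105  18  17  50] [406.8 113.2] z30 [ 0.8061 -0.2144  0.03  ] z12 [ 0.8124 -0.218   0.012 ] ang 45.0 [ 1.4 23.3]
red [331 157  26   7 102] [344.  160.2] z30 [ 0.6991 -0.0654  0.03  ] z12 [ 0.7037 -0.0665  0.012 ] ang 82.9 [ 4.  25.2]
red [381 183  11  12 106] [386.1 188.7] z30 [ 0.6301 -0.1599  0.03  ] z12 [ 0.6336 -0.1626  0.012 ] ang 90.0 [11. 10.]
red [ 147  201   30   51 1292] [161.9 225.5] z30 [0.5584 0.3552 0.03  ] z12 [0.5607 0.3609 0.012 ] ang 90.0 [50. 29.]
red [338 209  27  12 221] [351.1 214.1] z30 [ 0.5734 -0.078   0.03  ] z12 [ 0.5759 -0.0793  0.012 ] ang 82.9 [ 8.6 25.8]
red [247 395  28   5  43] [259.3 397.5] z30 [0.1675 0.1389 0.03  ] z12 [0.1634 0.1411 0.012 ] ang 82.9 [ 2.4 27.2]
red [507 467  12  13  57] [513.6 474.1] z30 [-0.0102 -0.4165  0.03  ] z12 [-0.0172 -0.4233  0.012 ] ang 39.3 [ 4.8 16.3]
red [522 474  12   6  44] [528.7 477.2] z30 [-0.0176 -0.449   0.03  ] z12 [-0.0247 -0.4564  0.012 ] ang 90.0 [ 5. 11.]
blue [259 166  26   7  95] [271.7 169. ] z30 [0.6828 0.1018 0.03  ] z12 [0.6871 0.1033 0.012 ] ang 82.9 [ 3.6 25.4]
blue [265 218  27  11 204] [2
[... 568 characters left out ...]
[ 211  254   31   51 1342] [226.2 278.3] z30 [0.4341 0.2095 0.03  ] z12 [0.4343 0.2128 0.012 ] ang 90.0 [50. 30.]
pale [337 178  23   9 149] [347.87248322 181.76510067] [ 0.6419 -0.0706  0.062 ]
pale [299 182  23  10 150] [310.26       186.14666667] [0.6342 0.0136 0.062 ]
pale [263 187  23   9 147] [273.52380952 190.56462585] [0.6264 0.0958 0.062 ]
tray [ 0.5973 -0.2364  0.03  ]
tray [ 0.5935 -0.3825  0.03  ]
tray [ 0.3463 -0.3698  0.03  ]
tray [ 0.3498 -0.2261  0.03  ]
jar [ 0.752 -0.167  0.1  ]
jarbrushL [ 0.776 -0.129  0.185]
jarbrushR [ 0.774 -0.211  0.185]
glue [0.733 0.271 0.15 ]
cone [ 0.687 -0.374  0.125]
tape [ 0.428 -0.074  0.022]
pot [0.378 0.382 0.075]
ball [ 0.617 -0.15   0.108]
```

```bash
cat >> h.py <<'E'
from scipy.spatial.transform import Rotation as Ro
SO=np.array([.633,.0131]); SY=5.5; TO=np.array([.4717,-.3037]); TY=-2.65
S=dict(s=1)
def Rz(a): return Ro.from_euler("z",a,degrees=True).as_matrix()
def L(yaw,th=0): return Rz(yaw)@Ro.from_euler("y",-th,degrees=True).as_matrix()
def tool(yaw,th=0,s=None):
    s=s or S["s"]; l=L(yaw,th); z=-l[:,2]; y=s*l[:,0]; return np.c_[np.cross(y,z),y,z]
def pose(p,yaw,th=0,s=None):           # p: world pos of lid underside centre
    p=np.asarray(p,float); l=L(yaw,th); T=tool(yaw,th,s)
    return p+l@[0,0,.034]+.011*T[:,2],T
def st(x,y,z): return np.r_[SO+Rz(SY)[:2,:2]@[x,y],z]
def tr(x,y,z): return np.r_[TO+Rz(TY)[:2,:2]@[x,y],z]
def slot(y,th,tipx=-.068,tipz=.017):   # lid pose with tongue tip at station (tipx,tipz)
    t=np.radians(th); return pose(st(tipx+.068*np.cos(t),y,tipz+.068*np.sin(t)),SY,th)
E
python3 - <<'E'
from h import *
for s in (1,-1):
    S["s"]=s
    P={}
    for y in (84,0,-84):
        for th in (0,25): P[f"slot{y},{th}"]=slot(y/1e3,th)
        P[f"out{y}"]=slot(y/1e3,22,-.035,.1)
    for x in (-.08,0,.08):
        for d in (90,-90):
            P[f"tray{x},{d}"]=pose(tr(x,-.009*np.sign(-d),.006),TY+d)
    P["red"]=pose((.562,.36,0),0);P["yel"]=pose((.436,.212,0),0)
    for k,(p,T) in P.items():
        q=solver.inverse_kinematics(p,T); print(s,k,None if q is None else np.round(q).astype(int).tolist())
E
```

```text
1 slot84,0 [2, 38, -7, 46, 0, 87]
1 slot84,25 [1, 22, -40, 4, 2, 86]
1 out84 [2, 19, -25, 23, 1, 86]
1 slot0,0 [-5, 38, -7, 46, 0, 79]
1 slot0,25 [-9, 22, -39, 5, 6, 77]
1 out0 [-7, 19, -25, 24, 5, 78]
1 slot-84,0 [-13, 39, -5, 47, 0, 72]
1 slot-84,25 [-18, 23, -37, 7, 10, 68]
1 out-84 [-16, 21, -23, 26, 8, 70]
1 tray-0.08,90 [-45, 26, -31, 33, 0, -43]
1 tray-0.08,-90 [-47, 27, -30, 34, 0, 136]
1 tray0,90 [-40, 32, -20, 38, 0, -37]
1 tray0,-90 [-41, 32, -19, 39, 0, 142]
1 tray0.08,90 [-35, 38, -8, 44, 0, -32]
1 tray0.08,-90 [-36, 39, -7, 45, 0, 146]
1 red [26, 42, -1, 47, 0, 116]
1 yel [17, 26, -32, 32, 0, 107]
-1 slot84,0 [2, 38, -7, 46, 0, -93]
-1 slot84,25 [1, 22, -40, 4, 2, -94]
-1 out84 [2, 19, -25, 23, 1, -94]
-1 slot0,0 [-5, 38, -7, 46, 0, -101]
-1 slot0,25 [-9, 22, -39, 5, 6, -103]
-1 out0 [-7, 19, -25, 24, 5, -102]
-1 slot-84,0 [-13, 39, -5, 47, 0, -108]
-1 slot-84,25 [-18, 23, -37, 7, 10, -112]
-1 out-84 [-16, 21, -23, 26, 8, -110]
-1 tray-0.08,90 [-45, 26, -31, 33, 0, 137]
-1 tray-0.08,-90 [-47, 27, -30, 34, 0, -44]
-1 tray0,90 [-40, 32, -20, 38, 0, 143]
-1 tray0,-90 [-41, 32, -19, 39, 0, -38]
-1 tray0.08,90 [-35, 38, -8, 44, 0, 148]
-1 tray0.08,-90 [-36, 39, -7, 45, 0, -34]
-1 red [26, 42, -1, 47, 0, -64]
-1 yel [17, 26, -32, 32, 0, -73]
```

```bash
python3 - <<'E'
from h import *
p,T=pose(st(-.03,0,.28),SY); env.reach(p,T)
f=cam("wrist"); cv2.imwrite("pics/w1.png",f["pixels"][:,:,::-1]); print(env.current_t(),f["vertical_fov"],(-f["R"].T@f["t"]).round(3))
def stn(X): return (Rz(SY)[:2,:2].T@(X[:2]-SO)*1000).round(1)
for b,s,c in blobs(mask(f,"pale",60,120),150): print("pale",s,stn(ray(f,c,.062)[0]))
for col in ["red","blue","yellow"]:
    for b,s,c in blobs(mask(f,col),100): print(col,s,stn(ray(f,c,.032)[0]))
E
```

```text
2.5333 68.11879865838476 [0.595 0.087 0.436]
pale [    0     0    69   430 16291] [-359.9  -37.5]
pale [  497     0   143   375 19091] [236.4  17.6]
pale [ 487   50   75   27 1330] [165.2 128.7]
pale [346  89  15  52 724] [ 1.7 82.3]
pale [344 173  14  46 596] [1.2 0.2]
pale [ 424  172   84  117 5284] [128.5 -38.9]
pale [ 141  210   68   63 1551] [-193.7  -50.3]
pale [343 248  13  40 481] [  0.9 -83. ]
pale [120 334  37  34 546] [-258.8 -187.1]
pale [ 198  345  106   88 5909] [-122.7 -247.8]
pale [494 439  20  41 267] [ 222.5 -375. ]
red [389 235   9  45 305] [ 57.6 -82.5]
red [282 237  17  45 706] [-68.  -84.6]
red [307 338  23  24 451] [ -34.6 -214.8]
```

View pics/w1.png

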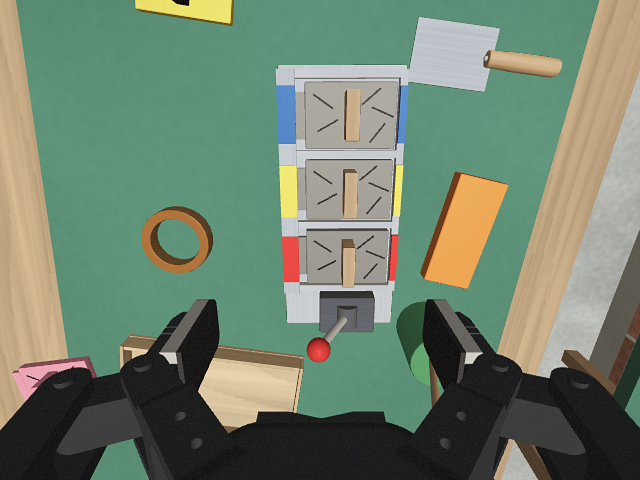

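```bash
cat >> h.py <<'E'
def lin(P,speed=.15,fl=None): return env.move_linear(P[0],P[1],speed=speed,force_limit=fl)
def F(): return np.round(env.current_contact_force(),1)
def out(y,dx=.001):
    env.reach(*pose(st(dx,y,.10),SY)); claw.command_gripper(.45)
    lin(pose(st(dx,y,.017),SY),.12,15); claw.command_gripper(0,70); print("grip",round(env.current_gripper_width(),3),F())
    for th in (5,10,15,20,23): lin(slot(y,th,-.068+dx,.0175),.07)
    print("tilt",F()); lin(slot(y,23,-.048,.024),.07); lin(slot(y,23,-.03,.04),.1); lin(slot(y,23,-.02,.11),.2)
    lin(pose(st(.01,y,.165),SY),.25); print("up",F(),round(env.current_gripper_width(),3),env.current_t())
def totray(x,dy=-.009):
    env.reach(*pose(tr(x,dy,.16),TY-90)); lin(pose(tr(x,dy,.03),TY-90),.2)
    hit=lin(pose(tr(x,dy,.003),TY-90),.04,8); print("tray",hit,np.round(env.current_position(),4),F(),round(env.current_gripper_width(),3))
    claw.command_gripper(.45); p=np.array(env.current_position()); env.move_linear(p+[0,0,.1],speed=.25); print(env.current_t())
E
python3 - <<'E'
from h import *
out(.084)
f=cam("wrist"); cv2.imwrite("pics/w2.png",f["pixels"][:,:,::-1])
E
```

```text
grip 0.148 [-0.1  0.3  5.7]
tilt [ 0.8 -0.   2.7]
up [ 0.5 -0.  -1. ] 0.15 8.4417
```

View pics/w2.png

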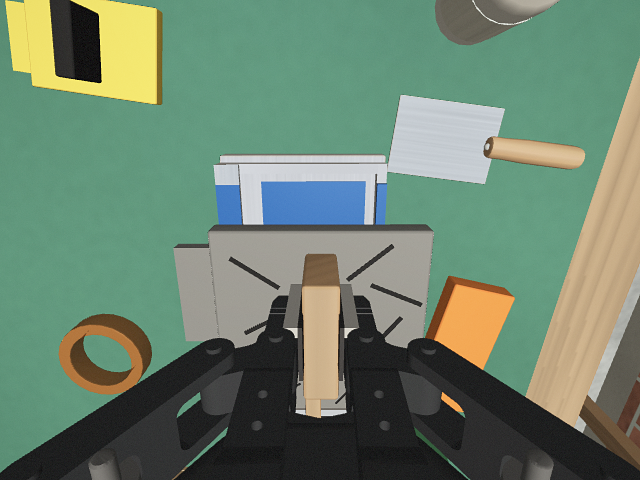

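```bash
python3 - <<'E'
from h import *
totray(.08)
p,T=pose(tr(0,-.009,.16),TY-90); env.reach(p,T)
f=cam("wrist"); cv2.imwrite("pics/w3.png",f["pixels"][:,:,::-1])
E
```

```text
tray True [ 0.551  -0.3163  0.0298] [0.3 0.4 2.9] 0.152
12.3333
```

View pics/w3.png

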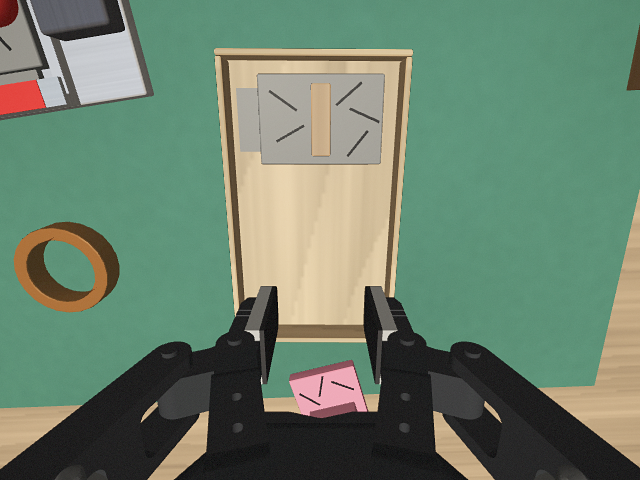

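```bash
sed -i 's/env.reach(\*pose(st(dx,y,.10),SY)); claw/env.reach(*pose(st(dx,y,.17),SY)); claw/; s/lin(pose(st(dx,y,.017),SY),.12,15)/lin(pose(st(dx,y,.017),SY),.15,15)/' h.py
python3 - <<'E'
from h import *
out(0.); 
totray(0.)
out(-.084)
totray(-.08)
p,T=pose(st(-.15,0.05,.25),SY); env.reach(p,T)
for n in("top","wrist"):
    f=cam(n); cv2.imwrite(f"pics/{n}4.png",f["pixels"][:,:,::-1])
E
```

```text
grip 0.151 [-0.4 -0.   5.6]
tilt [1.  1.1 0.7]
up [ 0.1  0.6 -2.2] 0.152 19.3083
tray True [ 0.4711 -0.3126  0.0297] [ 0.2 -0.3  1. ] 0.149
22.975
grip 0.149 [-1.4  1.8  6.1]
tilt [1.4 0.6 1.6]
up [ 0.1  0.  -0.7] 0.153 29.2
tray True [ 0.3912 -0.3089  0.0297] [-0.6  0.9  5.5] 0.152
32.8167
```

View pics/top4.png

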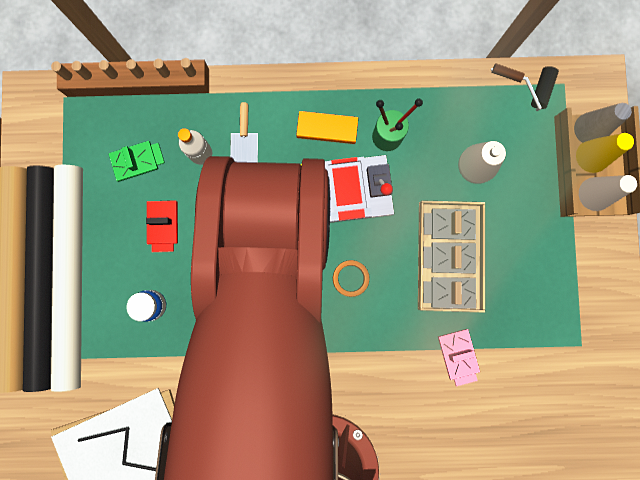

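```bash
cat >> h.py <<'E'
def locate(col,xy,name):
    env.reach(np.r_[np.array(xy)-[-.008,.077],.28],tool(0))
    f=cam("wrist"); cv2.imwrite(f"pics/{name}.png",f["pixels"][:,:,::-1])
    b,s,c=max(blobs(mask(f,col,120,120),2000),key=lambda q:q[1][4])
    cs,_=cv2.findContours(b.astype(np.uint8),cv2.RETR_EXTERNAL,cv2.CHAIN_APPROX_NONE)
    h=cv2.convexHull(max(cs,key=cv2.contourArea))[:,0]
    w=ray(f,h,.012)[:,:2]*1000
    (cx,cy),(a,bb),ang=cv2.minAreaRect(w.astype(np.float32))
    if a<bb: ang+=90
    ang=(ang+90)%180-90
    u=Rz(ang)[:2,:2]@[1,0]
    cen=np.array([cx,cy])+9*u          # tongue on -x side: plate centre 9 mm ahead of bbox centre
    k=np.zeros((480,640),np.uint8); cv2.fillConvexPoly(k,h.astype(np.int32),1)
    d=(cv2.inRange(f["hsv"],(0,0,0),(180,255,70))>0)&(k>0)
    hc=ray(f,np.argwhere(d)[:,::-1].mean(0),.044)[0][:2]*1000
    print(col,"rect",np.round([a,bb,ang],1),"plate",cen.round(1),"handle",hc.round(1)); return np.r_[cen,hc,ang]
E
python3 - <<'E'
from h import *
locate("yellow",(.436,.212),"y5"); print(env.current_t())
E
```

```text
yellow rect [ 69.  115.6  -2.7] plate [442.8 211.9] handle [441.3 208.4]
34.8917
```

View pics/y5.png

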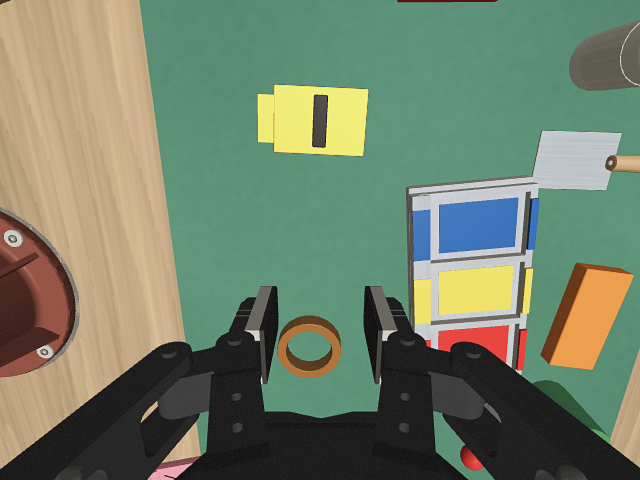

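```bash
cat >> h.py <<'E'
def pick(x,y,yaw,col,name):
    env.reach(*pose((x,y,.08),yaw)); claw.command_gripper(.5)
    lin(pose((x,y,.001),yaw),.15,15); claw.command_gripper(0,70); print("grip",round(env.current_gripper_width(),3),F())
    lin(pose((x,y,.17),yaw),.25); return ingrip(col,name,(x,y,.17),yaw)
def ingrip(col,name,p,yaw):
    env.sleep(.2); f=cam("wrist"); cv2.imwrite(f"pics/{name}.png",f["pixels"][:,:,::-1])
    b,s,c=max(blobs(mask(f,col,120,60),2000),key=lambda q:q[1][4])
    cs,_=cv2.findContours(b.astype(np.uint8),cv2.RETR_EXTERNAL,cv2.CHAIN_APPROX_NONE); h=max(cs,key=cv2.contourArea)[:,0]
    l=((ray(f,h,p[2])-p)@L(yaw))*1000   # lid frame, underside plane
    e=[np.percentile(l[(abs(l[:,0]-x0)<6)],98,axis=0)[1] for x0 in (-40,-20,20,40)]
    print("held: +y edge at x=-40,-20,20,40:",np.round(e,1),"x ext",l[:,0].min().round(1),l[:,0].max().round(1),"w",round(env.current_gripper_width(),3)); return np.mean(e)-35
E
python3 - <<'E'
from h import *
print(pick(.4425,.2105,-2.7,"yellow","y6"),env.current_t())
E
```

```text
grip 0.146 [-0.2 -0.9  6. ]
held: +y edge at x=-40,-20,20,40: [32.4 32.4 32.4 32.4] x ext -70.2 50.2 w 0.152
-2.619173100826103 38.025
```

View pics/y6.png

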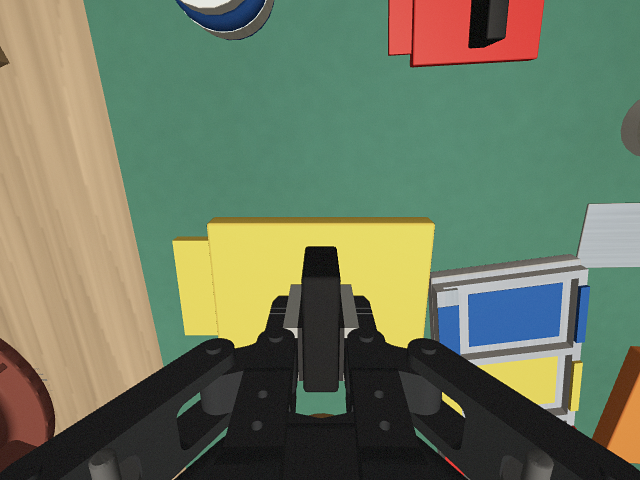

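```bash
cat >> h.py <<'E'
def insert(y):
    env.reach(*pose(st(.02,y,.165),SY)); env.reach(*slot(y,22,-.03,.10)); print("w",round(env.current_gripper_width(),3))
    lin(slot(y,22,-.035,.035),.2); lin(slot(y,22,-.048,.024),.08)
    print("hook",lin(slot(y,22,-.067,.0185),.05,12),F())
    for th in (17,12,8,4): lin(slot(y,th,-.067,.018),.07); print(th,F(),end=" ")
    print("\nflat",lin(slot(y,0,-.067,.0145),.04,15),np.round(env.current_position(),4),F(),"expect z .039; w",round(env.current_gripper_width(),3))
def release(y):
    claw.command_gripper(.45); p=np.array(env.current_position()); env.move_linear(p+[0,0,.12],speed=.25)
E
python3 - <<'E'
from h import *
insert(.0025); release(0)
env.reach(st(0,-.085,.25)-[0,0,0],tool(SY)); f=cam("wrist"); cv2.imwrite("pics/y7.png",f["pixels"][:,:,::-1]); print(env.current_t())
E
```

```text
w 0.148
hook False [ 0.5 -1.1  6.6]
17 [ 6.1 -1.9  8.4] 12 [ 3.1 -2.3 18.6] 8 [ 1.5 -4.  21.2] 4 [-0.7 -7.3 21.2] 
flat True [0.6357 0.013  0.045 ] [-4.7 -1.8 13.2] expect z .039; w 0.157
44.0833
```

View pics/y7.png

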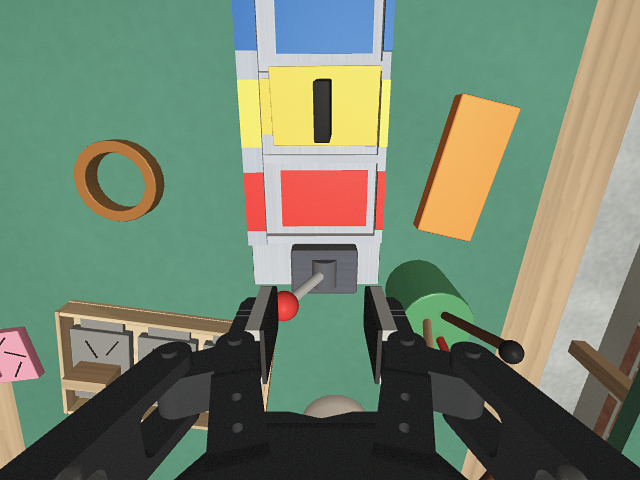

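```bash
cat >> h.py <<'E'
def press(y,xs=(.032,-.03)):
    claw.command_gripper(0)
    for x in xs:
        T=tool(SY); env.reach(st(x,y,.11),T); env.move_linear(st(x,y,.05),T,speed=.2)
        hit=env.move_linear(st(x,y,.029),T,speed=.03,force_limit=12); print("press",x,hit,"plate top z",round(env.current_position()[2]-.008,4),F())
        env.move_linear(st(x,y,.11),T,speed=.25)
E
python3 - <<'E'
from h import *
env.reach(st(0,0,.2),tool(SY))
press(0)
env.reach(st(0,-.085,.25),tool(SY)); f=cam("wrist"); cv2.imwrite("pics/y8.png",f["pixels"][:,:,::-1]); print(env.current_t())
m=mask(f,"yellow",100,120)
# plate quad top corners at home vs image
X=np.array([st(x,y,.028) for x,y in((-.05,.035),(.05,.035),(.05,-.035),(-.05,-.035))]); print(proj(f,X).round(1).tolist())
b=max(blobs(m,500),key=lambda q:q[1][4]); print(b[1])
im=f["pixels"][:,:,::-1].copy(); cv2.polylines(im,[proj(f,X).round().astype(int)],True,(0,0,0),1)
cv2.imwrite("pics/y8c.png",cv2.resize(im[40:180,210:420],None,fx=3.5,fy=3.5,interpolation=cv2.INTER_NEAREST))
E
```

```text
press 0.032 True plate top z 0.0346 [-2.1  0.1 11.1]
press -0.03 True plate top z 0.0336 [-2.7  0.6 11.1]
49.2167
[[267.5, 72.5], [377.1, 72.3], [373.7, 150.8], [270.9, 151.0]]
[ 238   67  143   81 9260]
```

View pics/y8c.png

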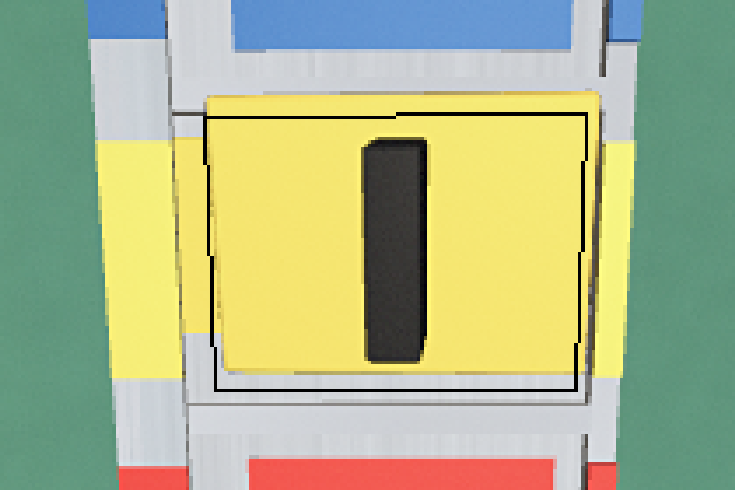

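```bash
cat >> h.py <<'E'
def checkpic(y,col,name):
    env.reach(st(0,y-.085,.25),tool(SY)); f=cam("wrist")
    X=np.array([st(a,y+b,.028) for a,b in((-.05,.035),(.05,.035),(.05,-.035),(-.05,-.035))]); q=proj(f,X)
    im=f["pixels"][:,:,::-1].copy(); cv2.polylines(im,[q.round().astype(int)],True,(0,0,0),1)
    u,v=q.mean(0).astype(int); cv2.imwrite(f"pics/{name}.png",cv2.resize(im[max(v-75,0):v+75,u-105:u+105],None,fx=3.5,fy=3.5,interpolation=cv2.INTER_NEAREST)); print("t",env.current_t())
E
python3 - <<'E'
from h import *
g=lambda y,z:pose(st(.001,y,z),SY)
env.reach(*g(.005,.13)); claw.command_gripper(.45); lin(g(.005,.0225),.15,15); claw.command_gripper(0,30)
print(F(),np.round(env.current_position(),4)); p=np.array(env.current_position()); d=st(0,-.0055,0)-st(0,0,0)
env.move_linear(p+[0,0,.001],speed=.03); env.move_linear(p+d+[0,0,.001],speed=.03); print(F())
release(0); press(0); checkpic(0,"yellow","y9")
E
```

```text
[ 1.7 -0.2 -5.7] [0.6341 0.0181 0.0456]
[  0.1  10.4 -12. ]
press 0.032 True plate top z 0.0346 [-2.9  0.2 10.8]
press -0.03 True plate top z 0.0337 [-2.4 -0.5 11.6]
t 57.5833
```

View pics/y9.png

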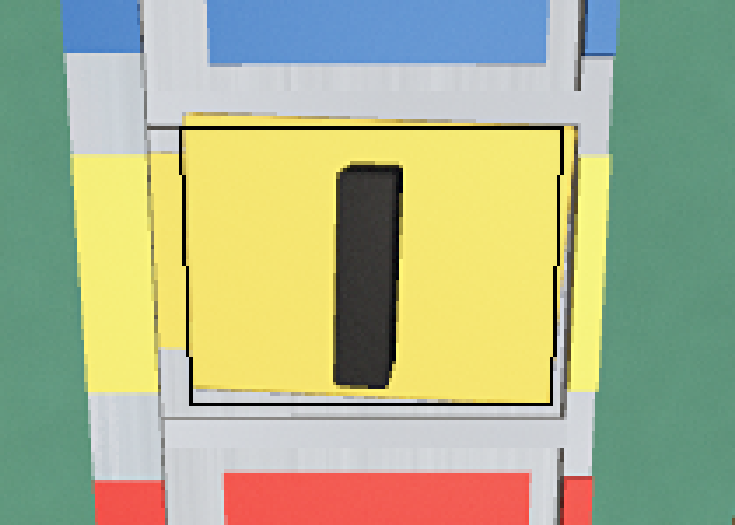

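```bash
cat > ins.py <<'E'
from h import *
def insert2(y):
    env.reach(*pose(st(.02,y,.165),SY)); env.reach(*slot(y,22,-.03,.10))
    lin(slot(y,22,-.035,.035),.2); lin(slot(y,22,-.048,.024),.08)
    print("hook",lin(slot(y,22,-.0675,.019),.05,12),F())
    f0=F()
    for th in (18,15,12): lin(slot(y,th,-.0675,.0185),.05); print(th,F(),end=" ")
    if abs(F()-f0)[2]>9: print("RIDING"); return None
    r=[]
    for s in (1,-1):
        hit=lin(slot(y+s*.007,12,-.0675,.0185),.02,6); p=np.array(env.current_position())
        r.append((Rz(SY).T[:2,:2]@(p[:2]-SO))[1]); print("feel",s,hit,round(r[-1]*1e3,1),F())
        lin(slot(y,12,-.0675,.0185),.04)
    yc=np.mean(r); print("centre",round(yc*1e3,1)); lin(slot(yc,12,-.0675,.0185),.03)
    for th in (8,4,1): lin(slot(yc,th,-.0675,.018),.06); print(th,F(),end=" ")
    print("\nflat",lin(slot(yc,0,-.0675,.0135),.03,12),np.round(env.current_position(),4),F(),"expect z~.039; w",round(env.current_gripper_width(),3)); return yc
E
python3 - <<'E'
from ins import *
g=lambda y,z:pose(st(.001,y,z),SY); y=.003
env.reach(*g(y,.13)); claw.command_gripper(.45); lin(g(y,.0215),.15,15); claw.command_gripper(0,70); print(F())
for th in (6,12,18,23): lin(slot(y,th,-.067,.0205),.07)
print(F()); lin(slot(y,23,-.048,.027),.07); lin(slot(y,23,-.03,.045),.1); lin(slot(y,23,-.02,.11),.2)
lin(pose(st(.01,y,.165),SY),.25)
P=lambda z:pose((.43,.205,z),0)
env.reach(*P(.08)); print("set",lin(P(.0),.08,15),np.round(env.current_position(),4),F())
claw.command_gripper(.5); env.sleep(.2); print(F())
m=pick(.43,.205,0,"yellow","y10"); print(m,env.current_t())
E
```

```text
[ 0.9  2.6 -5.3]
[ 10.5   4.3 -26.6]
set True [0.4296 0.2054 0.0256] [-0.6  1.4  3.8]
[1.1 0.  1. ]
grip 0.15 [-0.6  0.4  5.5]
held: +y edge at x=-40,-20,20,40: [30.1 30.1 30.1 30. ] x ext -70.3 50.2 w 0.152
-4.939693715390916 68.4083
```

```bash
python3 - <<'E'
from ins import *
r=insert2(-.0017); print(r,env.current_t())
E
```

```text
hook False [ 0.   2.  -1.8]
18 [-0.5 -0.5 -1.7] 15 [-0.1  0.2 -2.3] 12 [-0.2 -0.1 -0.9] feel 1 True 2.7 [ 1.5 -4.4  0.1]
feel -1 True -3.6 [1.3 2.4 0.8]
centre -0.4
8 [ 0.9 -0.3  0.2] 4 [1.3 0.  1. ] 1 [ 0.4 -1.1  1.7] 
flat True [0.6336 0.0127 0.0409] [-2.1  0.2  8. ] expect z~.039; w 0.151
-0.00044500395588800636 74.7333
```

```bash
python3 - <<'E'
from ins import *
release(0); press(-.001); checkpic(0,"yellow","y11")
E
```

```text
press 0.032 True plate top z 0.0281 [-2.7  0.4 10.5]
press -0.03 True plate top z 0.0281 [-1.9  0.1 10.4]
t 80.4917
```

View pics/y11.png

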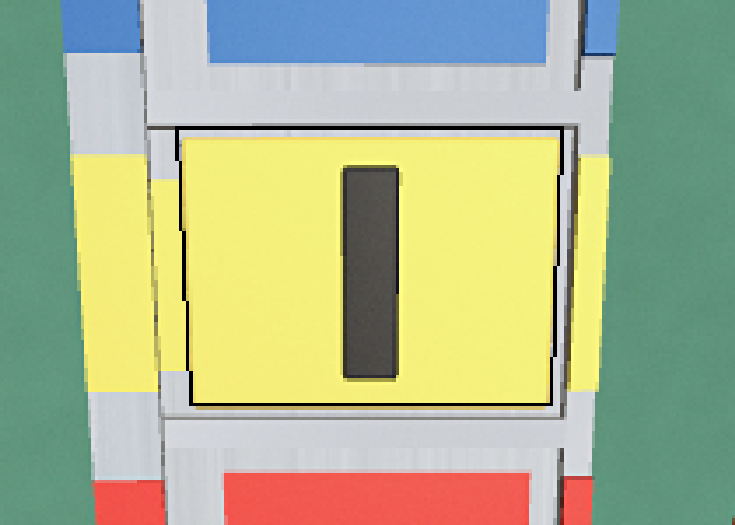

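```bash
python3 - <<'E'
from ins import *
f=cam("top")
bs=[(s,c) for b,s,c in blobs(mask(f,"red"),800)]; print(bs)
c=[c for s,c in bs if c[0]<330 and c[1]<350][0]; p=ray(f,c,.012)[0]; print(p)
r=locate("red",p[:2],"r12"); print(env.current_t())
E
```

```text
[(array([  205,     0,   254,   480, 46617], dtype=int32), array([349.82053757, 244.56415042])), (array([ 147,  201,   30,   51, 1292], dtype=int32), array([161.94891641, 225.47291022])), (array([   40,   364,   182,   116, 13480], dtype=int32), array([128.06394659, 420.48278932]))]
[0.560665   0.36088495 0.012     ]
red rect [116.5  68.9   0.6] plate [570.5 361.9] handle [568.5 356.2]
81.9583
```

View pics/r12.png

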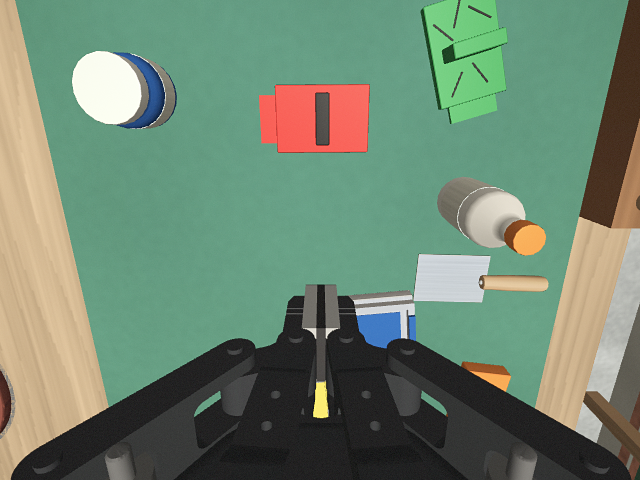

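```bash
python3 - <<'E'
from ins import *
m=pick(.5695,.3615,.6,"red","r13"); print(m)
y=-.084-(m+5.3)/1000
if abs(m+5.3)<8: print("y",y,insert2(y))
print(env.current_t())
E
```

```text
grip 0.151 [-0.4 -0.5  5.5]
held: +y edge at x=-40,-20,20,40: [35.3 35.3 35.3 34.8] x ext -69.9 49.9 w 0.148
0.15602294439908349
hook False [ 1.2  2.6 -1.5]
18 [ 1.3  3.6 -0.7] 15 [ 2.3  4.7 -0.1] 12 [ 0.3  5.5 -0.2] feel 1 True -82.6 [ 1.2 -0.9  1.3]
feel -1 True -88.8 [0.2 2.6 2.6]
centre -85.7
8 [ 3.2 -0.9  2.2] 4 [ 2.9 -0.4  4.3] 1 [-0.8  0.1  5.9] 
flat True [ 0.6411 -0.0723  0.0413] [-2.5  0.6  8.3] expect z~.039; w 0.15
y -0.08945602294439908 -0.08570711075327125
92.3
```

```bash
python3 - <<'E'
from ins import *
release(0); press(-.085); press(-.001,(.032,))
env.reach(st(-.03,-.06,.28),tool(SY)); f=cam("wrist"); cv2.imwrite("pics/w14.png",f["pixels"][:,:,::-1])
t=cam("top")
def piv(X): return (Rz(SY)[:2,:2].T@(X[:2]-SO)*1000).round(1)
for n,g,zs in(("wrist",f,(.108,)),("top",t,(.108,))):
    for b,s,c in blobs(mask(g,"red"),60): print(n,s,piv(ray(g,c,.108)[0]))
print(env.current_t())
E
```

```text
press 0.032 True plate top z 0.0281 [-2.   0.1  8.7]
press -0.03 True plate top z 0.0281 [-2.9  0.7  9.3]
press 0.032 True plate top z 0.0281 [-1.6  0.1  9.3]
wrist [ 279  186  115   61 5873] [-17.8 -61.4]
wrist [396 192  11  52 386] [ 40.  -63.3]
wrist [454 342  22  33 214] [ 112.3 -208.9]
top [  196     0   248   480 44093] [-113.4  -48.4]
top [  22  423  174   57 7290] [-515.8  480.5]
100.3333
```

View pics/w14.png

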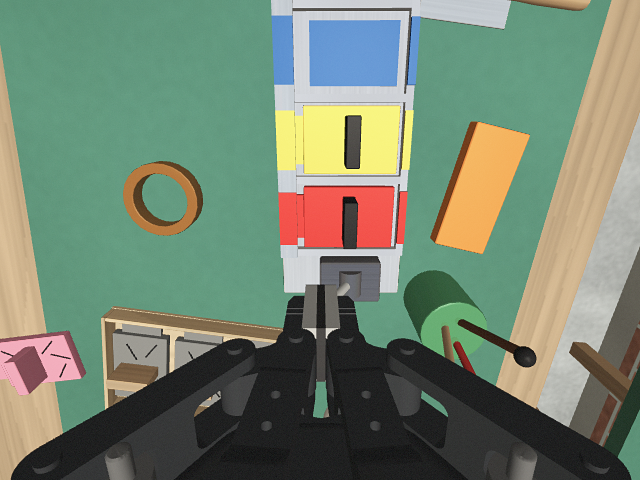

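```bash
python3 - <<'E'
from ins import *
claw.command_gripper(0); T=tool(SY,25)
P=lambda x,z:st(x,-.159,z)-.008*T[:,2]
env.reach(P(-.09,.2),T); env.move_linear(P(-.09,.09),speed=.2)
print(F()); hit=env.move_linear(P(.03,.09),speed=.06,force_limit=10)
tip=np.array(env.current_position())+.008*T[:,2]; print(hit,(Rz(SY)[:2,:2].T@(tip[:2]-SO)*1000).round(1),F())
env.move_linear(P(-.09,.10),speed=.2); env.move_linear(P(-.09,.22),speed=.3)
q=env.current_joints(); env.move_joints([-75.189,16.656,-8.789,64.555,0,82.019])
for n in("top","scene"):
    g=cam(n); cv2.imwrite(f"pics/{n}15.png",g["pixels"][:,:,::-1])
    for b,s,c in blobs(mask(g,"red"),25): 
        X=ray(g,c,.108)[0]; 
        if .5<X[0]<.8 and -.25<X[1]<0: print(n,s,(Rz(SY)[:2,:2].T@(X[:2]-SO)*1000).round(1))
    if n=="top": a=g["pixels"][140:340,230:500,::-1]
    else: e=g["pixels"][190:390,150:420,::-1]
cv2.imwrite("pics/fin.png",cv2.resize(np.vstack([a,e]),None,fx=1.5,fy=1.5)); print(env.current_t())
E
```

```text
[0.5 0.1 0.8]
True [  21.4 -158.8] [-4.4 -1.3  4.1]
top [398 105  18  17  51] [ 125.2 -225.4]
top [376 149  12  12 112] [  41. -159.]
top [331 157  26   7 102] [ 39.2 -77.6]
top [ 330  164   35   57 1391] [-29.6 -77.2]
scene [ 283  266   45   54 1086] [  27.4 -103.3]
scene [282 302  10  11  82] [  40.2 -158.8]
106.8417
```

View pics/fin.png

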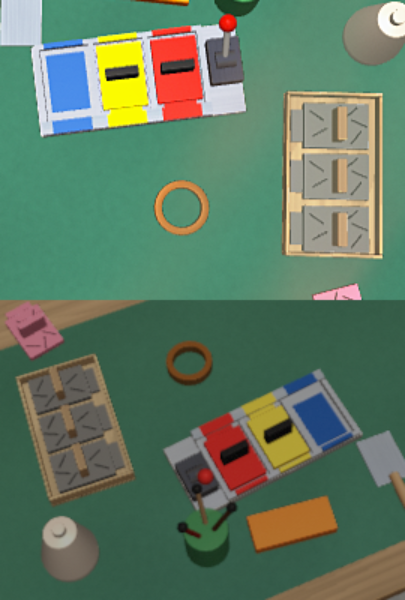

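```bash
python3 -c "
from bench import env
env.job_done(); print(env.current_t())"
```

```text
the job is handed in; nothing more can be done
the job is handed in; nothing more can be done
```

The job is done and handed in at about 107 s. No verdict was reported.

- **Old lids:** all three cracked grey lids are lying flat, handle up, in the plywood tray. The last top and scene pictures show this.
- **New lids:** only the yellow and red lids were on the table. Both are on their own pads and fully home. The plate top read 28.1 mm at both ends of each lid, against 28 mm expected. The blue pad is left open because there was no blue lid.
- **Lock lever:** I threw it over last, until it met its stop. Both cameras put the ball at about x = +40 mm; I had worked out about +38 mm, assuming the lever swings evenly either side of upright.
- **Things left alone:** I did not work on any bystander or look-alike. Those in the final pictures look in place, but I did not measure them.

**What went wrong:** my wrist-camera reading of where the yellow lid sat in the grip was about 5 mm off. The first fit left the lid riding on a divider, with the plate top at about 34 mm. Sliding it sideways did not fix it. I took it out, set it down on the table to level it and gripped it again. I then centred it in its bay by feeling for both dividers. I used the same method for the red lid, which went in first time.

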